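# Probe two test pads on a laptop board

## Task

First lift the loose steel shield cover off the square test pad on the laptop board and lay it flat in the parts tray, right way up. Then take the test probe from its stand and gently hold its sprung tip for about half a second on the round pad, then on the square pad, keeping the probe off the long pad. Put the probe back in its stand, hanging upright by its collar, and leave the other things on the bench where they are.

Things in the scene. Friction and masses are not known exactly. Their poses are not given: they have to be found in the camera images.
- board: green laptop board, 130 (x) x 200 (y), fixed level; origin: centre of underside, on the bench; upper face 20 mm up. Frame rails 24 tall along its y ends (y = +-98 to 110); black connectors 34 x 20, 7 above the face, at x 42, y +-78. Three brass pads, 2 thick, stand in a row at x about -28 and y about -66, 0, 66; which is where varies.
- round_pad_top (a point): centre of the upper face of the round brass pad, 24 across, 22 mm above the bench; axes parallel to the board's
- square_pad_top (a point): centre of the upper face of the square brass pad, 24 x 24, 22 mm above the bench; hidden at the start under the cover
- long_pad_top (a point): centre of the upper face of the long brass pad, 44 (x) x 10 (y), 22 mm above the bench; not to be touched by the probe
- round_pad: the round pad itself (origin: centre of its underside, on the board's face)
- square_pad: the square pad itself (origin: centre of its underside, on the board's face)
- long_pad: the long pad itself (origin: centre of its underside, on the board's face)
- cover: loose shield cover of bare steel, a shallow box upside down (open below, walls 3): 70 (x) x 50 (y) x 18 tall, about 70 g. Origin: centre of its open lower rim, which stands on the board's face. It can be pinched across its 50 mm width (along y) from above.
- tray: grey open parts tray, fixed on the bench, empty: outside 150 (x) x 130 (y) x 28 tall, walls and floor 4-5 thick. Origin: centre of its underside, on the bench. It is on one side of the board, the probe's stand on the other; which side varies.
- stand: black probe stand, fixed on the bench: a plate 80 x 80 x 20 on two side walls, top 85 mm above the bench, with a round hole 26 across through the middle of the plate, axis vertical. Origin: centre of its underside, on the bench. A steel foot plate 100 x 90 lies under it.
- probe: probe, 150 long, 90 g, upright in the stand; origin: end of its tip (out), z up. From below: tip 6 across (z 0-20), black cone and barrel up to 20 across (20-75), collar 36 across (75-81) that rests on the stand's top, grey grip 24 x 24, sides along x and y (81-150). Home: origin 10 mm above the bench on the hole's axis. Tip springs in up to 8 mm: 1 N to start, 3 N fully in, then hard.
- tip_end (a point): the outer end of the probe's sprung tip (equals the probe's origin when the tip is out)
- heatsink: loose finned aluminium heat sink, 36 x 50 x 20, lying on the far half of the board
- phone: black phone, 150 x 72 x 9, lying on the bench near the robot
- battery: flat grey battery pack, 90 x 60 x 7, lying beyond the board
- screwdriver: screwdriver, 160 long, lying on the bench near the robot
- jar: closed jar, 56 across and 75 tall, standing beyond the board
- tape: roll of amber tape lying flat, 84 across, 20 tall, beyond the board
- brush: cleaning brush, 150 long, lying on the bench between robot and board

How it is judged:
By the outcome, as a careful person would: the job done as asked, in the order asked, and still so for the second after the job is handed in, with the robot touching nothing.
It also fails if it takes over 64 s, if anything falls off the work surface, if the arm or the gripper's body presses on something with over 40 N, if the wrist force passes 120 N, or if a joint passes its speed limit or range.

## Robot

A 6-joint arm with a two-finger parallel gripper is mounted at the origin on the work surface. World frame = base frame: x ahead of the robot, y to its left, z up, the work surface at z = 0. Lengths are in m, angles in rad, forces in N, time in s.
With the tool pointing down it reaches from about 0.275 to 0.975 m from the base axis. Payload 8.4 kg.
Tool frame: the origin (TCP) lies at the very end of the fingers, on their centre line; the grasp point (between the pads) lies 19 mm behind it; z points along the fingers, y is the line along which they close (so a half turn about z gives the same grasp; the last joint's range is limited). The gripper opens to 92 mm and grips with 3 to 60 N. Pads are 20 mm wide; open, the fingers measure 128 mm over their backs; the gripper's body (75 mm by 189 mm) begins 69 mm behind the grasp point.
Start: joints at [-1.109, 0.353, 1.633, -0, 1.155, -0.002], TCP at [0.28, -0.559, 0.215] pointing down, gripper open.
Joint ranges: [-2.63, 2.63], [-0.92, 2.1], [0.06, 2.66], [-1.3, 4.44], [0, 2.69], [-3.02, 3.02]. Speed limits (rad/s): [2.22, 2.22, 2.79, 3.14, 3.14, 3.14].

## Interface

Orientations are given as a rotation vector (axis times angle).
In Python, from station import get_obs, read_camera, sign_off gives the robot as it stands.
- The arm moves only by the tool servo_tool, never from a script. Its argument "targets" is a list of rows, each an object of numbers: "x", "y", "z": the shift along the tool's x, y, z in m; "roll": the turn about the tool's z in rad. A call has 1 to 12 rows; each row is the pose to reach, as a shift and turn from the pose commanded when the call began, along the tool's axes at that moment; what a row does not reach only later rows make up. A row lasts 1/12 s, in which the tool goes at most 41.7 mm and 7.16 degrees, less where a joint would pass 70% of its speed; a pose out of reach is approached as far as the arm can. A call with a gripper value outside its range is refused whole. "grip" is the finger opening in m, from 0 to 0.0919, set as the call begins (left out, the last holds). The fingers move at their own pace and stop on an object; "newtons" is the grip in N (left out, the last holds). Time passes only in rows, so rows that repeat a pose let the fingers close. It gives the time, the measured TCP pose, the force, the opening and the grip force at its end, in the units of the state.
- get_obs(): the state, without advancing time (a new reading comes with each control period).
- read_camera(name): name is "scene" or "top" or "wrist"; returns a dict with "pixels" (480x640x3 uint8, red, green, blue), "fx", "fy", "cx", "cy" (pixels), "k1" (the pictures are not rectified: a ray, as slopes to the right and down, at radius r is drawn at 1 + k1 r^2 times it, then the intrinsics apply), "R" (3x3) and "t" (3): a world point X has camera coordinates R X + t; the wrist camera has in their place "T_tool_cam" (4x4, takes a point from camera to tool coordinates, whose origin is the TCP and whose axes are the flange's). Camera axes: x right, y down, z forward; pixel columns grow to the right and rows downward; lengths in m; the calibration is good to about 2 mm. A picture is of the moment at which its call begins: read the wrist's pose just before it. There is no depth.
- sign_off(): hands the job in; it is judged then, once.
The state is a dict: "time_s": time; "q": joint angles; "dq": joint speeds; "effort": joint torques, N m; "tool_pos": TCP position; "tcp_rot": TCP orientation; "wrist_force": force on the tool from outside, world axes, zero at the start; "ft_torque": the same for the moment, N m; "width": finger opening in m; "gripper_force": force on a finger pad.
Only numpy, scipy, OpenCV 4.12 (cv2) and the standard library are available. Lean on these libraries where they do the work, as an engineer would, in place of code of your own. Each camera call takes 0.05 s, during which the arm holds its last target. There are 200 camera calls.

## Working session

There is one attempt and no reset: what is moved stays moved. The work goes in short steps, Python scripts to look and compute and a tool call to move; the robot and the scene stay as the last step left them, time stands still between calls to the robot, and variables do not carry over. Pictures are saved under pics/ and viewed, at most 12 in all, crops included, and the job is handed in when it is done.

Besides the shell and the picture viewer there is one more tool, called as name(argument=value, ...) on one line, values as JSON. servo_tool: Moves the arm, as the interface text tells. Its arguments: {"type":"object","properties":{"targets":{"type":"array","items":{"type":"object","properties":{"x":{"type":"number"},"y":{"type":"number"},"z":{"type":"number"},"roll":{"type":"number"}}}},"grip":{"type":"number"},"newtons":{"type":"number"}},"required":["targets"]}

```bash
mkdir -p pics
cat > h.py <<'E'
import numpy as np, cv2
from station import get_obs, read_camera
from scipy.spatial.transform import Rotation as Ro
def cam(name):
    o=get_obs(); c=read_camera(name)
    if name=="wrist":
        T=np.array(c["T_tool_cam"]); Rt=Ro.from_rotvec(o["tcp_rot"]).as_matrix()
        Rwc=Rt@T[:3,:3]; p=Rt@T[:3,3]+o["tool_pos"]
        c["R"]=Rwc.T; c["t"]=-Rwc.T@p
    c["R"]=np.array(c["R"]);c["t"]=np.array(c["t"])
    c["K"]=np.array([[c["fx"],0,c["cx"]],[0,c["fy"],c["cy"]],[0,0,1.]]);c["D"]=np.array([c["k1"],0,0,0.])
    return c
def save(c,f): cv2.imwrite("pics/"+f,c["pixels"][:,:,::-1])
def ray(c,uv,z):
    n=cv2.undistortPoints(np.array(uv,float).reshape(-1,1,2),c["K"],c["D"]).reshape(-1,2)
    d=np.c_[n,np.ones(len(n))]@c["R"]; o=-c["R"].T@c["t"]
    return o+d*((z-o[2])/d[:,2])[:,None]
def proj(c,X):
    return cv2.projectPoints(np.array(X,float).reshape(-1,3),cv2.Rodrigues(c["R"])[0],c["t"],c["K"],c["D"])[0].reshape(-1,2)
E
python3 - <<'E'
from h import *
for n in("top","scene"):
    c=cam(n);save(c,n+"0.png");print(n,-c["R"].T@c["t"],c["R"].round(2).tolist())
o=get_obs();print(o)
E
```

```text
top [ 0.40491446 -0.02548079  1.06034762] [[-0.02, -1.0, -0.01], [-0.99, 0.02, -0.14], [0.14, 0.0, -0.99]]
scene [ 0.8884556  -0.24549215  0.61595148] [[0.54, 0.84, 0.01], [0.68, -0.43, -0.6], [-0.5, 0.33, -0.8]]
{'time_s': 0.1, 'q': array([-1.10937693e+00,  3.53534978e-01,  1.63405811e+00, -3.45691506e-05,
        1.15518985e+00, -2.40895589e-03]), 'dq': array([-5.30822845e-04, -1.16548926e-03, -2.73154155e-03,  4.39817633e-05,
        3.22042775e-04,  1.03094819e-03]), 'effort': array([ 1.14999864e-03, -5.94904518e+01, -3.34932518e+01,  6.99576130e-02,
        1.83190126e-02, -5.09008566e-05]), 'tool_pos': array([ 0.27939842, -0.55857997,  0.21396689]), 'tcp_rot': array([-3.05636050e+00, -7.21823006e-01,  4.73540048e-04]), 'wrist_force': array([0.38974433, 0.25955517, 0.68791926]), 'ft_torque': array([ 0.00169097, -0.00932004,  0.03922861]), 'gripper_force': 0.0, 'width': 0.09173494779787802}
```

View pics/top0.png

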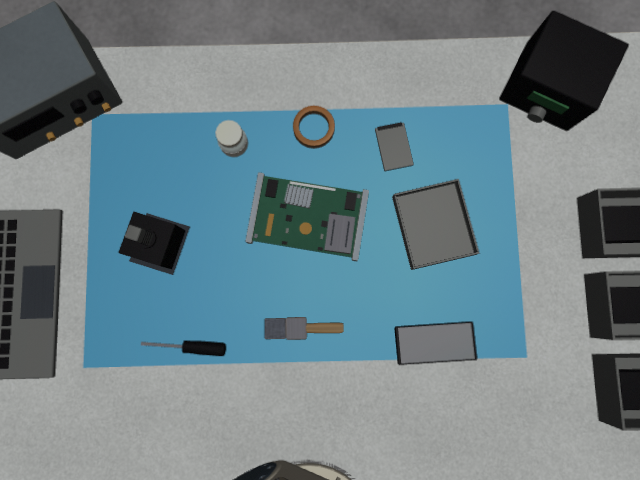

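View pics/scene0.png

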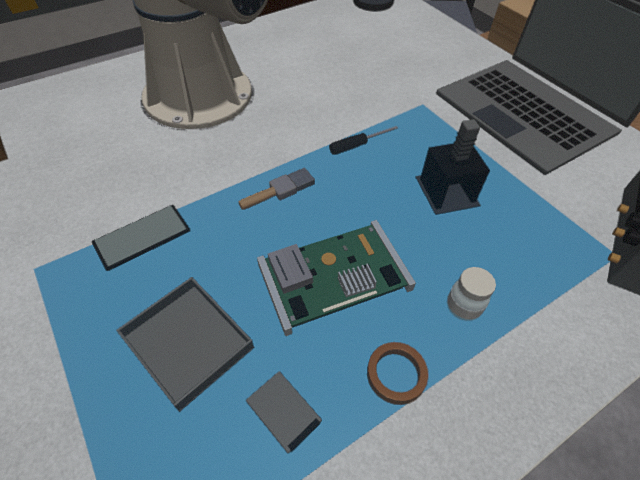

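The top view shows the board around (307,217), the cover at (340,232), the round pad at (306,228) and the long pad at (269,224). The tray is at (436,224), the stand at (155,242) and the probe grip at (135,233). The scene view agrees. Next is a coarse measurement.

Run:
```python
from h import *
c=cam("top");hsv=cv2.cvtColor(c["pixels"],cv2.COLOR_RGB2HSV)
def rect(m,z,n):
    k,_=cv2.findContours(m.astype(np.uint8),cv2.RETR_EXTERNAL,cv2.CHAIN_APPROX_NONE)
    k=max(k,key=cv2.contourArea);P=ray(c,k.reshape(-1,2),z)
    r=cv2.minAreaRect((P[:,:2]*1000).astype(np.float32));print(n,np.round(r[0],1),np.round(r[1],1),round(r[2],1),cv2.contourArea(k))
H,S,V=cv2.split(hsv)
U,W=np.meshgrid(np.arange(640),np.arange(480))
box=lambda a,b,d,e:(U>a)&(U<b)&(W>d)&(W<e)
nb=~((H>90)&(H<115)&(S>110))
rect(nb&box(240,375,165,265),.022,"board")
rect(nb&box(385,485,173,275),.028,"tray")
g=box(310,362,205,258)&(S<70)&(V>60)
rect(cv2.morphologyEx(g.astype(np.uint8),cv2.MORPH_OPEN,np.ones((7,7))),.038,"cover")
br=(H>10)&(H<25)&(S>100)&box(240,370,165,265)
rect(br&(U>290),.022,"round");rect(br&(U<285),.022,"long")
rect(box(115,150,215,250)&(V>60)&(S<60),.16,"probetop")
for p in [(132,212),(120,232)]: print(p,ray(c,[p],.085).round(3),c["pixels"][p[1],p[0]])
cv2.imwrite("pics/c1.png",cv2.resize(c["pixels"][200:285,105:205,::-1],None,fx=6,fy=6,interpolation=cv2.INTER_CUBIC))
```

```text
board [581.3 -10.9] [221.7 142.4] 79.2 7433.5
tray [ 559.7 -256. ] [151.7 135.7] 12.0 5389.5
cover [544.3 -72.3] [50.6 70.8] 81.4 635.0
round [556.4  -7.6] [21.3 21.5] 88.7 97.0
long [566.   62.4] [ 9.7 42.8] 79.1 84.5
probetop [536.4 279.5] [22.3 22.1] 70.2 154.5
(132, 212) [[0.585 0.307 0.085]] [ 68 125 153]
(120, 232) [[0.549 0.327 0.085]] [ 72 134 163]
```

View pics/c1.png

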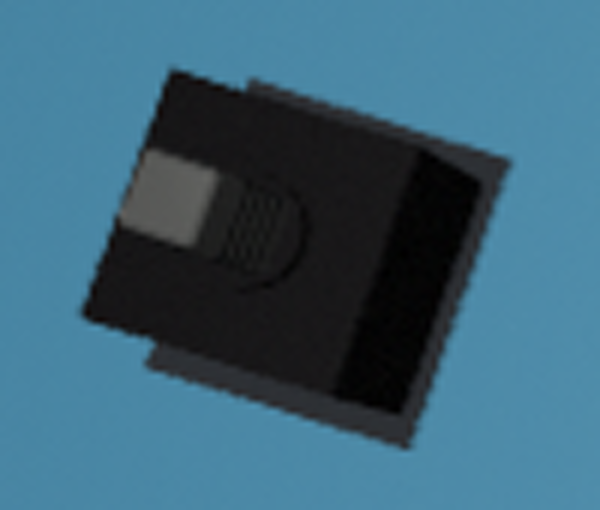

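The crop shows the stand top corners at full-image pixels (133,212), (119,252), (174,225) and (160,265), with the probe grip leaning outward by perspective. All the measured sizes match those given. I'll move above the cover.

```bash
cat >> h.py <<'E'
def go(x,y,z,yaw):  # yaw of tool x, deg
    o=get_obs();R=Ro.from_rotvec(o["tcp_rot"]).as_matrix()
    s=R.T@(np.array([x,y,z])-o["tool_pos"]);cy=np.degrees(np.arctan2(R[1,0],R[0,0]))
    print("shift",s.round(4),"roll",round(float(np.radians((cy-yaw+180)%360-180)),3),"yaw now",round(cy,2),"tilt",R[:,2].round(4))
E
python3 - <<'E'
from h import *
go(.544,-.072,.18,-9)
c=cam("top");P=ray(c,[(133.3,211.7),(118.7,252.5),(174.2,225),(160,265.3)],.085);print(P.round(4),P.mean(0))
print(np.array(cam("wrist")["T_tool_cam"]).round(3))
E
```

```text
shift [ 0.4543 -0.3169  0.0344] roll 0.621 yaw now 26.57 tilt [-5.e-04  9.e-04 -1.e+00]
[[0.5856 0.3043 0.085 ]
 [0.5115 0.3288 0.085 ]
 [0.5593 0.2298 0.085 ]
 [0.4865 0.2543 0.085 ]] [0.53570652 0.27930634 0.085     ]
[[-0.    -0.957 -0.289  0.083]
 [ 1.    -0.001  0.     0.   ]
 [-0.001 -0.289  0.957 -0.17 ]
 [ 0.     0.     0.     1.   ]]
```

servo_tool(targets=[{"x":0.454,"y":-0.317,"z":0.034,"roll":0.62},{"x":0.454,"y":-0.317,"z":0.034,"roll":0.62},{"x":0.454,"y":-0.317,"z":0.034,"roll":0.62},{"x":0.454,"y":-0.317,"z":0.034,"roll":0.62},{"x":0.454,"y":-0.317,"z":0.034,"roll":0.62},{"x":0.454,"y":-0.317,"z":0.034,"roll":0.62},{"x":0.454,"y":-0.317,"z":0.034,"roll":0.62},{"x":0.454,"y":-0.317,"z":0.034,"roll":0.62},{"x":0.454,"y":-0.317,"z":0.034,"roll":0.62},{"x":0.454,"y":-0.317,"z":0.034,"roll":0.62},{"x":0.454,"y":-0.317,"z":0.034,"roll":0.62},{"x":0.454,"y":-0.317,"z":0.034,"roll":0.62}])

```text
time_s: 1.25
tool_pos: [0.515, -0.1248, 0.1845]
tcp_rot: [3.132, -0.245, 0.001]
wrist_force: [1.1, 0.2, 0.4]
width: 0.0915
gripper_force: 0.0
```

Run:
```python
from h import *
go(.544,-.072,.18,-9)
c=cam("wrist");save(c,"w1.png");print(get_obs()["tool_pos"],proj(c,[[.544,-.072,.038],[.556,-.008,.022]]))
```

```text
shift [ 0.0205 -0.0567  0.0045] roll 0.001 yaw now -8.95 tilt [ 4.e-04 -1.e-04 -1.e+00]
[ 0.51798361 -0.11932367  0.18413953] [[261.10704158 202.6069291 ]
 [190.58317955 197.2867141 ]]
```

View pics/w1.png

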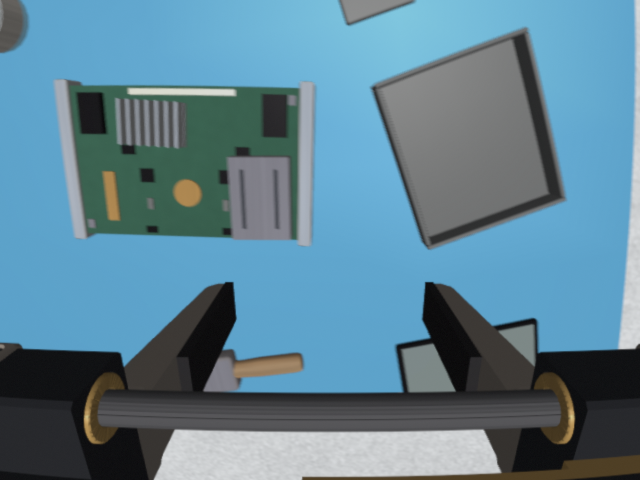

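The wrist view shows the cover at about (260,197), with its long sides vertical, and the round pad at (187,193). Projecting the top-camera estimates lands within a few pixels. I'll refine from this camera.

```bash
cat >> h.py <<'E'
def rect(c,m,z,n):
    k,_=cv2.findContours(m.astype(np.uint8),cv2.RETR_EXTERNAL,cv2.CHAIN_APPROX_NONE)
    k=max(k,key=cv2.contourArea);P=ray(c,k.reshape(-1,2),z)
    r=cv2.minAreaRect((P[:,:2]*1000).astype(np.float32));print(n,np.round(r[0],1),np.round(r[1],1),round(r[2],1),cv2.contourArea(k));return r
U,W=np.meshgrid(np.arange(640),np.arange(480))
box=lambda a,b,d,e:(U>a)&(U<b)&(W>d)&(W<e)
E
python3 - <<'E'
from h import *
cam("wrist");c=cam("wrist");H,S,V=cv2.split(cv2.cvtColor(c["pixels"],cv2.COLOR_RGB2HSV))
print(get_obs()["tool_pos"],[(H[y,x],S[y,x],V[y,x]) for x,y in((235,200),(285,230),(306,200),(222,235),(270,140),(256,157))])
uv=proj(c,[[.544,-.072,.038]])[0]
g=(S<60)&(V>70)&(abs(U-uv[0])<50)&(abs(W-uv[1])<60)
k=cv2.morphologyEx(g.astype(np.uint8),cv2.MORPH_OPEN,np.ones((15,15)))
r=rect(c,k,.038,"cover");print(np.round(proj(c,np.c_[cv2.boxPoints(r)/1000,[.038]*4])))
br=(H>10)&(H<25)&(S>100)&(W<260)
rect(c,br&(U>(uv[0]-100))&(U<uv[0]-50),.022,"round");rect(c,br&(U<uv[0]-110),.022,"long")
E
```

```text
[ 0.51523933 -0.12428973  0.18415611] [(np.uint8(84), np.uint8(44), np.uint8(109)), (np.uint8(120), np.uint8(17), np.uint8(135)), (np.uint8(108), np.uint8(24), np.uint8(190)), (np.uint8(77), np.uint8(99), np.uint8(93)), (np.uint8(76), np.uint8(100), np.uint8(94)), (np.uint8(76), np.uint8(43), np.uint8(78))]
cover [547.2 -72.9] [51.4 71.1] 80.0 5009.5
[[296. 241.]
 [296. 157.]
 [233. 156.]
 [236. 240.]]
round [559.8  -7.4] [23.1 23.6] 13.9 534.5
long [568.6  61.7] [10.6 43.5] 79.4 497.0
```

Run:
```python
from h import *
go(.546,-.0728,.060,-10.2)
```

```text
shift [ 0.0227 -0.0555  0.1242] roll 0.026 yaw now -8.69 tilt [-2.e-04  2.e-04 -1.e+00]
```

servo_tool(targets=[{"x":0.0227,"y":-0.0555,"z":0.06,"roll":0.026},{"x":0.0227,"y":-0.0555,"z":0.09,"roll":0.026},{"x":0.0227,"y":-0.0555,"z":0.124,"roll":0.026},{"x":0.0227,"y":-0.0555,"z":0.124,"roll":0.026},{"x":0.0227,"y":-0.0555,"z":0.124,"roll":0.026},{"x":0.0227,"y":-0.0555,"z":0.124,"roll":0.026},{"x":0.0227,"y":-0.0555,"z":0.124,"roll":0.026},{"x":0.0227,"y":-0.0555,"z":0.124,"roll":0.026},{"x":0.0227,"y":-0.0555,"z":0.124,"roll":0.026}], grip=0.07)

```text
time_s: 2.15
tool_pos: [0.5464, -0.0763, 0.0621]
tcp_rot: [3.128, -0.287, 0.005]
wrist_force: [0.2, 0.5, -0.1]
width: 0.0703
gripper_force: 0.0
```

Run:
```python
from h import *
c=cam("wrist");save(c,"w2.png")
go(.546,-.0728,.0285,-10.2);print(get_obs()["width"])
```

```text
shift [-0.0009 -0.0033  0.0334] roll -0.005 yaw now -10.48 tilt [ 2.6e-03 -4.0e-04 -1.0e+00]
0.06992776310342495
```

View pics/w2.png

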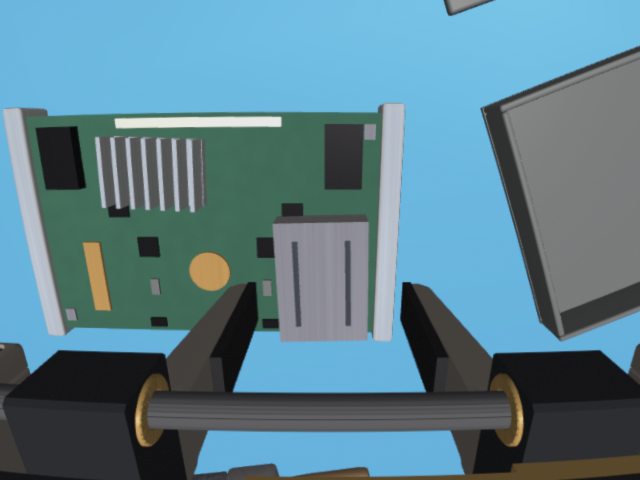

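The wrist view from close by shows the cover at columns 275–368 and rows 217–341, between the open fingers (inner edges about 257 and 401). The rail is clearly lower than the cover. I'll re-measure before going down.

Run:
```python
from h import *
c=cam("wrist");o=get_obs();H,S,V=cv2.split(cv2.cvtColor(c["pixels"],cv2.COLOR_RGB2HSV))
print(o["tool_pos"],"tcp px",proj(c,[o["tool_pos"]]),c["cx"])
g=(S<60)&(V>70)&box(262,374,190,360)
k=cv2.morphologyEx(g.astype(np.uint8),cv2.MORPH_OPEN,np.ones((25,25)))
r=rect(c,k,.038,"cover");print(np.round(proj(c,np.c_[cv2.boxPoints(r)/1000,[.038]*4])))
br=(H>10)&(H<25)&(S>100)&(W<330)
rect(c,br&(U>150),.022,"round");rect(c,br&(U<150),.022,"long")
x,y=r[0];go(x/1000,y/1000,.0285,-10.2)
```

```text
[ 0.546035   -0.07600905  0.06167876] tcp px [[329.12299922 302.88357257]] 328.7854522597092
cover [548.4 -72.5] [50.5 73.5] 80.6 11352.0
[[368. 339.]
 [369. 214.]
 [271. 216.]
 [280. 341.]]
round [560.   -7.2] [23.6 23.2] 79.6 1163.5
long [568.7  61.8] [10.8 43.5] 79.3 1059.0
shift [ 0.0016 -0.0038  0.0332] roll -0.005 yaw now -10.47 tilt [ 2.1e-03 -3.0e-04 -1.0e+00]
```

servo_tool(targets=[{"x":0.001,"y":-0.004,"z":0.0},{"x":0.001,"y":-0.004,"z":0.015},{"x":0.001,"y":-0.004,"z":0.033},{"x":0.001,"y":-0.004,"z":0.033},{"x":0.001,"y":-0.004,"z":0.033},{"x":0.001,"y":-0.004,"z":0.033}])

```text
$.targets[0]: bad value
```

servo_tool(targets=[{"z":0},{"z":0},{"z":0},{"z":0},{"z":0},{"z":0}], grip=0.03, newtons=10)

```text
$.targets[0]: bad value
```

servo_tool(targets=[{"x":0.001,"y":-0.004,"z":0.001,"roll":0.0},{"x":0.001,"y":-0.004,"z":0.015,"roll":0.0},{"x":0.001,"y":-0.004,"z":0.033,"roll":0.0},{"x":0.001,"y":-0.004,"z":0.033,"roll":0.0},{"x":0.001,"y":-0.004,"z":0.033,"roll":0.0},{"x":0.001,"y":-0.004,"z":0.033,"roll":0.0}])

```text
time_s: 2.75
tool_pos: [0.5474, -0.0717, 0.028]
tcp_rot: [-3.129, 0.286, -0.0]
wrist_force: [-0.4, -0.4, 0.0]
width: 0.0701
gripper_force: 0.0
```

servo_tool(targets=[{"x":0.0,"y":0.0,"z":0.0,"roll":0.0},{"x":0.0,"y":0.0,"z":0.0,"roll":0.0},{"x":0.0,"y":0.0,"z":0.0,"roll":0.0},{"x":0.0,"y":0.0,"z":0.0,"roll":0.0},{"x":0.0,"y":0.0,"z":0.0,"roll":0.0},{"x":0.0,"y":0.0,"z":0.0,"roll":0.0}], grip=0.03, newtons=12)

```text
time_s: 3.25
tool_pos: [0.5475, -0.0718, 0.0279]
tcp_rot: [3.129, -0.286, 0.001]
wrist_force: [-0.8, -0.2, 5.6]
width: 0.0501
gripper_force: 12.0
```

servo_tool(targets=[{"x":0.0,"y":0.0,"z":-0.02,"roll":0.0},{"x":0.0,"y":0.0,"z":-0.05,"roll":0.0},{"x":0.0,"y":0.01,"z":-0.08,"roll":0.0},{"x":0.0475,"y":0.178,"z":-0.08,"roll":-0.391},{"x":0.0475,"y":0.178,"z":-0.08,"roll":-0.391},{"x":0.0475,"y":0.178,"z":-0.08,"roll":-0.391},{"x":0.0475,"y":0.178,"z":-0.08,"roll":-0.391},{"x":0.0475,"y":0.178,"z":-0.08,"roll":-0.391},{"x":0.0475,"y":0.178,"z":-0.08,"roll":-0.391},{"x":0.0475,"y":0.178,"z":-0.08,"roll":-0.391},{"x":0.0475,"y":0.178,"z":-0.08,"roll":-0.391}])

```text
time_s: 4.17
tool_pos: [0.5609, -0.2543, 0.1069]
tcp_rot: [-3.123, -0.326, 0.002]
wrist_force: [-0.3, 0.0, -0.8]
width: 0.0499
gripper_force: 12.0
```

Run:
```python
from h import *
c=cam("wrist");c=cam("wrist");save(c,"w3.png")
o=get_obs();print(o["tool_pos"],o["width"],o["gripper_force"]);go(.561,-.256,.014,12)
H,S,V=cv2.split(cv2.cvtColor(c["pixels"],cv2.COLOR_RGB2HSV))
```

```text
[ 0.56126724 -0.25386487  0.10719406] 0.050035296680808375 11.961678341031075
shift [-0.0006  0.0021  0.0932] roll 0.0 yaw now 12.02 tilt [-8.e-04  6.e-04 -1.e+00]
```

View pics/w3.png

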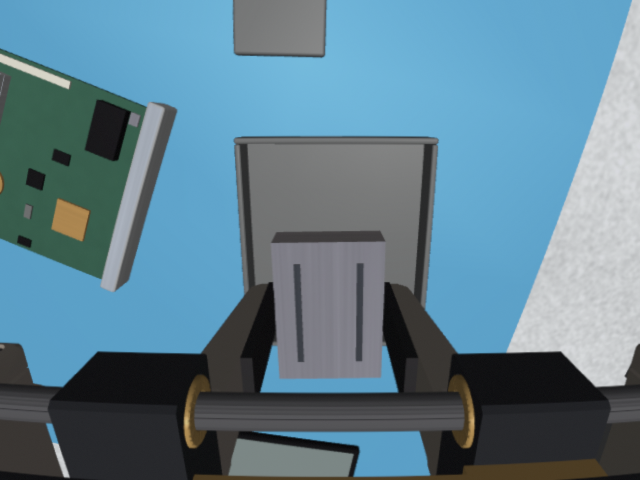

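The cover is held level, squarely over the tray (tray columns 236–437), and the square pad shows at (70,220). I'll lower it.

servo_tool(targets=[{"x":0.0,"y":0.002,"z":0.03,"roll":0.0},{"x":0.0,"y":0.002,"z":0.06,"roll":0.0},{"x":0.0,"y":0.002,"z":0.08,"roll":0.0},{"x":0.0,"y":0.002,"z":0.087,"roll":0.0},{"x":0.0,"y":0.002,"z":0.091,"roll":0.0},{"x":0.0,"y":0.002,"z":0.093,"roll":0.0},{"x":0.0,"y":0.002,"z":0.094,"roll":0.0},{"x":0.0,"y":0.002,"z":0.094,"roll":0.0}])

```text
time_s: 4.93
tool_pos: [0.5628, -0.2575, 0.0145]
tcp_rot: [3.124, 0.328, 0.002]
wrist_force: [-0.7, -0.3, -0.9]
width: 0.0495
gripper_force: 12.0
```

servo_tool(targets=[{"x":0.0,"y":0.0,"z":0.001,"roll":0.0},{"x":0.0,"y":0.0,"z":0.0015,"roll":0.0},{"x":0.0,"y":0.0,"z":0.0015,"roll":0.0}])

```text
time_s: 5.18
tool_pos: [0.5622, -0.2576, 0.0124]
tcp_rot: [3.124, 0.327, 0.001]
wrist_force: [-0.7, -0.3, 0.0]
width: 0.0496
gripper_force: 12.0
```

servo_tool(targets=[{"x":0.0,"y":0.0,"z":0.0,"roll":0.0},{"x":0.0,"y":0.0,"z":0.0,"roll":0.0},{"x":0.0,"y":0.0,"z":0.0,"roll":0.0},{"x":0.0,"y":0.0,"z":-0.01,"roll":0.0},{"x":0.0,"y":0.0,"z":-0.04,"roll":0.0},{"x":0.0,"y":0.0,"z":-0.08,"roll":0.0},{"x":0.0,"y":0.0,"z":-0.12,"roll":0.0},{"x":0.0,"y":0.0,"z":-0.16,"roll":0.0},{"x":0.0,"y":0.0,"z":-0.18,"roll":0.0},{"x":0.0,"y":0.0,"z":-0.18,"roll":0.0}], grip=0.064)

```text
time_s: 6.02
tool_pos: [0.5648, -0.2587, 0.1986]
tcp_rot: [3.12, 0.327, 0.013]
wrist_force: [1.2, -0.3, 0.2]
width: 0.0637
gripper_force: 0.0
```

Run:
```python
from h import *
cam("wrist");c=cam("wrist");save(c,"w4.png");o=get_obs();print(o["tool_pos"])
H,S,V=cv2.split(cv2.cvtColor(c["pixels"],cv2.COLOR_RGB2HSV))
br=(H>10)&(H<25)&(S>100)&(W<300)
n,l,st,ce=cv2.connectedComponentsWithStats(br.astype(np.uint8))
for i in range(1,n):
    if st[i,4]>100: print(ce[i].round(),st[i]);rect(c,l==i,.022,"brass")
for X in([.5357,.2793,.26],[.56,-.0072,.22]):go(*X,-19.5)
```

```text
[ 0.56223723 -0.25753112  0.1931262 ]
[ 60. 169.] [ 48 157  25  26 516]
brass [559.7  -7.9] [22.8 24.2] 10.5 479.5
[125. 199.] [110 183  31  33 667]
brass [543.9 -71.2] [24.4 24.4] 79.0 619.0
shift [ 0.0854 -0.5306 -0.0674] roll 0.549 yaw now 11.96 tilt [ 1.9e-03 -9.0e-04 -1.0e+00]
shift [ 0.0497 -0.2453 -0.0271] roll 0.549 yaw now 11.96 tilt [ 1.9e-03 -9.0e-04 -1.0e+00]
```

View pics/w4.png

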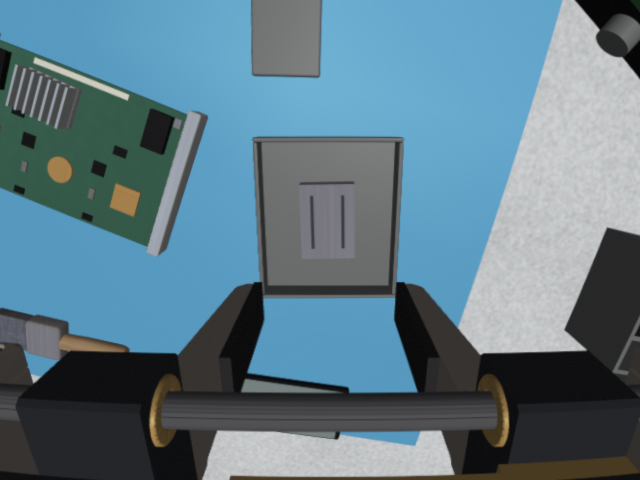

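The cover lies flat in the tray at about (327,220). The round pad (60,169) and square pad (125,199) measure 65.7 mm apart, as they should. Next is the probe stand.

servo_tool(targets=[{"x":0.085,"y":-0.53,"z":-0.067,"roll":0.549},{"x":0.085,"y":-0.53,"z":-0.067,"roll":0.549},{"x":0.085,"y":-0.53,"z":-0.067,"roll":0.549},{"x":0.085,"y":-0.53,"z":-0.067,"roll":0.549},{"x":0.085,"y":-0.53,"z":-0.067,"roll":0.549},{"x":0.085,"y":-0.53,"z":-0.067,"roll":0.549},{"x":0.085,"y":-0.53,"z":-0.067,"roll":0.549},{"x":0.085,"y":-0.53,"z":-0.067,"roll":0.549},{"x":0.085,"y":-0.53,"z":-0.067,"roll":0.549},{"x":0.085,"y":-0.53,"z":-0.067,"roll":0.549},{"x":0.085,"y":-0.53,"z":-0.067,"roll":0.549},{"x":0.085,"y":-0.53,"z":-0.067,"roll":0.549}])

```text
time_s: 7.12
tool_pos: [0.5361, 0.2332, 0.2513]
tcp_rot: [3.094, -0.531, -0.004]
wrist_force: [0.4, 1.3, -0.2]
width: 0.064
gripper_force: 0.0
```

Run:
```python
from h import *
cam("wrist");cam("wrist");c=cam("wrist");save(c,"w5.png");o=get_obs();print(o["tool_pos"],proj(c,[[.5362,.2794,.16]]))
go(.5362,.2794,.26,-19.8)
```

```text
[0.53639609 0.23388449 0.25129085] [[273.70579231 264.28625509]]
shift [-0.0152 -0.0429 -0.0087] roll 0.01 yaw now -19.25 tilt [-2.5e-03 -8.0e-04 -1.0e+00]
```

View pics/w5.png

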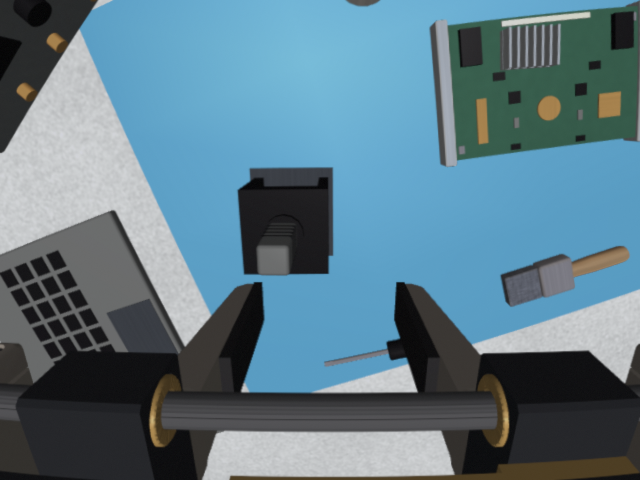

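The wrist view shows the probe's grip top at about (273,259), where I predicted (274,264), with its sides parallel to the image. I'll measure it.

Run:
```python
from h import *
c=cam("wrist");o=get_obs();H,S,V=cv2.split(cv2.cvtColor(c["pixels"],cv2.COLOR_RGB2HSV))
print(V[255,265:285:6],V[230,270:290:6],V[200,300])
m=box(250,300,235,280)&(V>75)&(S<50)
m=cv2.morphologyEx(m.astype(np.uint8),cv2.MORPH_OPEN,np.ones((9,9)))
r=rect(c,m,.16,"probe");print(proj(c,np.c_[cv2.boxPoints(r)/1000,[.16]*4]).round())
x,y=r[0];go(x/1000,y/1000,.18,-19.8)
```

```text
[111 113 114  92] [33 32 32 25] 33
probe [539.6 278.9] [22.3 21.5] 70.7 824.5
[[285. 275.]
 [284. 247.]
 [252. 247.]
 [254. 275.]]
shift [-0.0123 -0.0454  0.0711] roll 0.008 yaw now -19.34 tilt [-0.0029 -0.0016 -1.    ]
```

servo_tool(targets=[{"x":-0.0127,"y":-0.0454,"z":0.0,"roll":0.008},{"x":-0.0127,"y":-0.0454,"z":0.03,"roll":0.008},{"x":-0.0127,"y":-0.0454,"z":0.06,"roll":0.008},{"x":-0.0127,"y":-0.0454,"z":0.07,"roll":0.008},{"x":-0.0127,"y":-0.0454,"z":0.07,"roll":0.008},{"x":-0.0127,"y":-0.0454,"z":0.07,"roll":0.008}])

```text
time_s: 7.82
tool_pos: [0.5407, 0.2772, 0.1827]
tcp_rot: [3.092, -0.546, -0.002]
wrist_force: [-0.1, -0.2, 1.0]
width: 0.0638
gripper_force: 0.0
```

Run:
```python
from h import *
cam("wrist");c=cam("wrist");o=get_obs();H,S,V=cv2.split(cv2.cvtColor(c["pixels"],cv2.COLOR_RGB2HSV))
p=proj(c,[[.5395,.279,.16]])[0];print(p,o["tool_pos"])
m=(abs(U-p[0])<45)&(abs(W-p[1])<40)&(V>75)&(S<50)
m=cv2.morphologyEx(m.astype(np.uint8),cv2.MORPH_OPEN,np.ones((15,15)))
r=rect(c,m,.16,"probe");print(proj(c,np.c_[cv2.boxPoints(r)/1000,[.16]*4]).round())
x,y=r[0];go(x/1000,y/1000,.11,-19.8)
save(c,"w6.png")
```

```text
[328.56616635 287.07404842] [0.54183147 0.27810189 0.18448145]
probe [539.8 279.2] [22.1 21.9] 69.9 1462.0
[[348. 305.]
 [349. 268.]
 [307. 268.]
 [308. 305.]]
shift [-0.0024 -0.0003  0.0745] roll -0.004 yaw now -20.02 tilt [ 1.6e-03  7.0e-04 -1.0e+00]
```

View pics/w6.png

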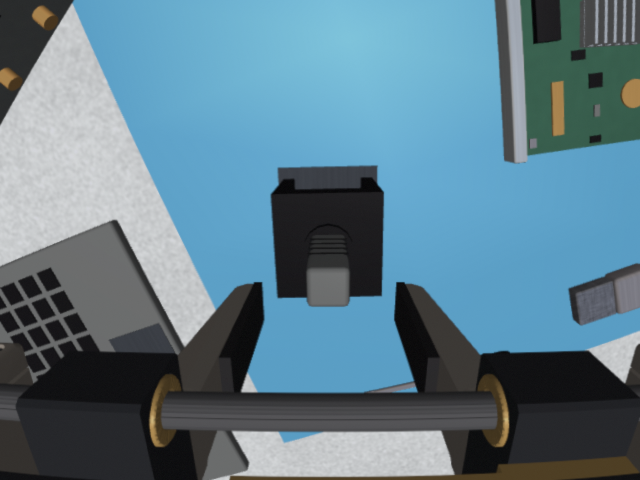

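The grip top is at (328,287), centred between the fingers. I'll go down and grip.

servo_tool(targets=[{"x":-0.002,"y":0.0,"z":0.02,"roll":0.0},{"x":-0.002,"y":0.0,"z":0.045,"roll":0.0},{"x":-0.002,"y":0.0,"z":0.065,"roll":0.0},{"x":-0.002,"y":0.0,"z":0.073,"roll":0.0},{"x":-0.002,"y":0.0,"z":0.073,"roll":0.0},{"x":-0.002,"y":0.0,"z":0.073,"roll":0.0},{"x":-0.002,"y":0.0,"z":0.073,"roll":0.0}])

```text
time_s: 8.5
tool_pos: [0.5401, 0.2798, 0.1118]
tcp_rot: [-3.093, 0.544, -0.003]
wrist_force: [-0.3, 0.4, 0.3]
width: 0.0642
gripper_force: 0.0
```

servo_tool(targets=[{"x":0.0,"y":0.0,"z":0.0,"roll":0.0},{"x":0.0,"y":0.0,"z":0.0,"roll":0.0},{"x":0.0,"y":0.0,"z":0.0,"roll":0.0},{"x":0.0,"y":0.0,"z":0.0,"roll":0.0},{"x":0.0,"y":0.0,"z":0.0,"roll":0.0},{"x":0.0,"y":0.0,"z":0.0,"roll":0.0},{"x":0.0,"y":0.0,"z":0.0,"roll":0.0},{"x":0.0,"y":0.0,"z":0.0,"roll":0.0}], grip=0.01, newtons=20)

```text
time_s: 9.17
tool_pos: [0.5389, 0.2793, 0.11]
tcp_rot: [3.094, -0.544, -0.0]
wrist_force: [0.1, -0.5, 0.6]
width: 0.0238
gripper_force: 20.0
```

Run:
```python
from h import *
o=get_obs();print(o["tool_pos"],o["width"],o["gripper_force"],o["wrist_force"]);go(.56,-.0072,.22,-19.8)
```

```text
[0.53889898 0.27933532 0.11004995] 0.02377928475863112 19.9888613820076 [ 0.07316776 -0.54350582  0.64545727]
shift [ 0.1176  0.2621 -0.1099] roll -0.003 yaw now -19.95 tilt [-1.e-04 -0.e+00 -1.e+00]
```

servo_tool(targets=[{"x":0.0,"y":0.0,"z":-0.02,"roll":0.0},{"x":0.0,"y":0.0,"z":-0.045,"roll":0.0},{"x":0.0,"y":0.0,"z":-0.075,"roll":0.0},{"x":0.0,"y":0.0,"z":-0.105,"roll":0.0},{"x":0.0,"y":0.0,"z":-0.11,"roll":0.0},{"x":0.0,"y":0.0,"z":-0.11,"roll":0.0},{"x":0.0,"y":0.0,"z":-0.11,"roll":0.0}])

```text
time_s: 9.75
tool_pos: [0.5385, 0.2791, 0.2193]
tcp_rot: [3.094, -0.544, -0.001]
wrist_force: [0.3, -0.7, -1.9]
width: 0.0239
gripper_force: 20.0
```

servo_tool(targets=[{"x":0.117,"y":0.262,"z":0.0,"roll":0.0},{"x":0.117,"y":0.262,"z":0.0,"roll":0.0},{"x":0.117,"y":0.262,"z":0.0,"roll":0.0},{"x":0.117,"y":0.262,"z":0.0,"roll":0.0},{"x":0.117,"y":0.262,"z":0.0,"roll":0.0},{"x":0.117,"y":0.262,"z":0.0,"roll":0.0},{"x":0.117,"y":0.262,"z":0.0,"roll":0.0},{"x":0.117,"y":0.262,"z":0.0,"roll":0.0},{"x":0.117,"y":0.262,"z":0.0,"roll":0.0},{"x":0.117,"y":0.262,"z":0.0,"roll":0.0},{"x":0.117,"y":0.262,"z":0.0,"roll":0.0},{"x":0.117,"y":0.262,"z":0.0,"roll":0.0}])

```text
time_s: 10.75
tool_pos: [0.5592, -0.0056, 0.2194]
tcp_rot: [-3.094, 0.542, 0.002]
wrist_force: [-0.0, -0.3, -0.6]
width: 0.0241
gripper_force: 20.0
```

Run:
```python
from h import *
cam("wrist");c=cam("wrist");save(c,"w7.png");o=get_obs();print(o["tool_pos"],o["width"],o["wrist_force"]);go(.5598,-.0074,.135,-19.8)
t=o["tool_pos"]-[0,0,.1];print("tip px",proj(c,[t,[.5598,-.0074,.022]]))
```

```text
[ 0.55934811 -0.00574728  0.21976382] 0.023690850817500195 [-0.28088026 -0.60565475 -1.4441396 ]
shift [0.001  0.0014 0.0848] roll -0.001 yaw now -19.85 tilt [-4.e-04  1.e-04 -1.e+00]
tip px [[329.43478996 242.04203183]
 [330.67666951 211.66929118]]
```

View pics/w7.png

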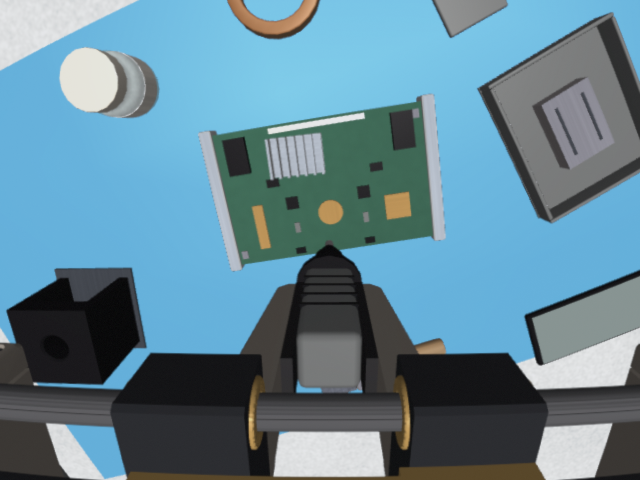

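The tip is at about (330,246) in the picture and the round pad at (330,212). The tip is directly above the pad, given the heights. I'll descend in stages.

servo_tool(targets=[{"x":0.001,"y":0.0015,"z":0.03,"roll":0.0},{"x":0.001,"y":0.0015,"z":0.06,"roll":0.0},{"x":0.001,"y":0.0015,"z":0.08,"roll":0.0},{"x":0.001,"y":0.0015,"z":0.088,"roll":0.0},{"x":0.001,"y":0.0015,"z":0.088,"roll":0.0},{"x":0.001,"y":0.0015,"z":0.088,"roll":0.0},{"x":0.001,"y":0.0015,"z":0.088,"roll":0.0}])

```text
time_s: 11.43
tool_pos: [0.561, -0.0084, 0.1334]
tcp_rot: [-3.094, 0.543, -0.003]
wrist_force: [-0.1, 0.2, -0.2]
width: 0.0238
gripper_force: 20.0
```

Run:
```python
from h import *
cam("wrist");c=cam("wrist");save(c,"w8.png");o=get_obs();print(o["tool_pos"],o["width"],o["wrist_force"]);go(.5598,-.0074,.118,-19.8)
t=o["tool_pos"]-[0,0,.1];p=proj(c,[t,[.5598,-.0074,.022]]);print("tip px",p)
x,y=p[0].astype(int);cv2.imwrite("pics/w8c.png",cv2.resize(c["pixels"][y-70:y+50,x-80:x+80,::-1],None,fx=4,fy=4,interpolation=cv2.INTER_CUBIC))
```

```text
[ 0.56098665 -0.00854029  0.13349965] 0.02394666948923866 [-0.63841675  0.0221646  -0.62284706]
shift [-0.0015 -0.0007  0.0155] roll -0.002 yaw now -19.94 tilt [ 2.5e-03 -1.0e-04 -1.0e+00]
tip px [[329.57521146 242.57250126]
 [328.67757124 240.06466659]]
```

View pics/w8c.png

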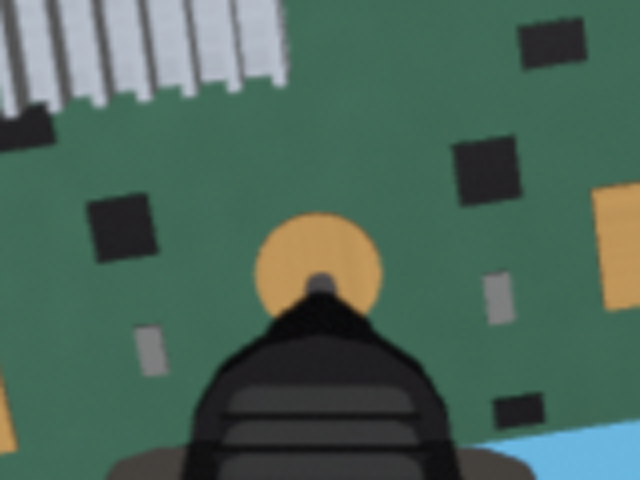

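The crop shows the tip over the middle of the round pad, about 11 mm above it. I'll press gently.

servo_tool(targets=[{"x":-0.001,"y":0.0,"z":0.004,"roll":0.0},{"x":-0.001,"y":0.0,"z":0.008,"roll":0.0},{"x":-0.001,"y":0.0,"z":0.011,"roll":0.0},{"x":-0.001,"y":0.0,"z":0.013,"roll":0.0},{"x":-0.001,"y":0.0,"z":0.0145,"roll":0.0},{"x":-0.001,"y":0.0,"z":0.0155,"roll":0.0}])

```text
time_s: 12.03
tool_pos: [0.5591, -0.0083, 0.1164]
tcp_rot: [-3.094, 0.544, -0.0]
wrist_force: [0.6, 0.5, 1.9]
width: 0.0237
gripper_force: 20.0
```

servo_tool(targets=[{"x":0.0,"y":0.0,"z":-0.001,"roll":0.0},{"x":0.0,"y":0.0,"z":-0.001,"roll":0.0},{"x":0.0,"y":0.0,"z":-0.001,"roll":0.0},{"x":0.0,"y":0.0,"z":-0.001,"roll":0.0},{"x":0.0,"y":0.0,"z":-0.001,"roll":0.0}])

```text
time_s: 12.45
tool_pos: [0.5591, -0.0083, 0.1176]
tcp_rot: [-3.094, 0.544, -0.0]
wrist_force: [0.4, 0.2, 0.4]
width: 0.024
gripper_force: 20.0
```

servo_tool(targets=[{"x":0.0,"y":0.0,"z":-0.01,"roll":0.0},{"x":0.0,"y":0.0,"z":-0.025,"roll":0.0},{"x":0.0,"y":0.0,"z":-0.035,"roll":0.0},{"x":0.0,"y":0.0,"z":-0.035,"roll":0.0},{"x":0.0,"y":0.0,"z":-0.035,"roll":0.0}])

```text
time_s: 12.87
tool_pos: [0.5594, -0.0083, 0.1532]
tcp_rot: [-3.094, 0.544, -0.002]
wrist_force: [0.2, -0.6, -0.3]
width: 0.0238
gripper_force: 20.0
```

Run:
```python
from h import *
o=get_obs();print(o["tool_pos"],o["wrist_force"]);go(.5438,-.0713,.134,-19.8)
```

```text
[ 0.55939922 -0.00829272  0.15321683] [ 0.16621771 -0.62840833 -0.34225527]
shift [0.0068 0.0646 0.0192] roll -0.003 yaw now -19.95 tilt [ 0.0015 -0.     -1.    ]
```

servo_tool(targets=[{"x":0.0068,"y":0.035,"z":0.0,"roll":0.0},{"x":0.0068,"y":0.0646,"z":0.0,"roll":0.0},{"x":0.0068,"y":0.0646,"z":0.0,"roll":0.0},{"x":0.0068,"y":0.0646,"z":0.01,"roll":0.0},{"x":0.0068,"y":0.0646,"z":0.019,"roll":0.0},{"x":0.0068,"y":0.0646,"z":0.019,"roll":0.0},{"x":0.0068,"y":0.0646,"z":0.019,"roll":0.0},{"x":0.0068,"y":0.0646,"z":0.019,"roll":0.0}])

```text
time_s: 13.53
tool_pos: [0.5434, -0.0706, 0.1331]
tcp_rot: [-3.094, 0.543, 0.001]
wrist_force: [0.6, 0.4, -1.2]
width: 0.0239
gripper_force: 20.0
```

Run:
```python
from h import *
cam("wrist");c=cam("wrist");o=get_obs();print(o["tool_pos"],o["wrist_force"]);go(.5438,-.0713,.118,-19.8)
H,S,V=cv2.split(cv2.cvtColor(c["pixels"],cv2.COLOR_RGB2HSV))
p=proj(c,[o["tool_pos"]-[0,0,.1],[.5438,-.0713,.022]]);print(p)
m=(H>10)&(H<25)&(S>100)&(abs(U-p[1,0])<35)&(abs(W-p[1,1])<35)
ys,xs=np.nonzero(m);print("brass px cols",xs.min(),xs.max(),"rows",ys.min(),ys.max())
```

```text
[ 0.54363425 -0.07081766  0.13357622] [-0.24743338 -0.23652156 -0.61610708]
shift [0.0003 0.0004 0.0156] roll -0.002 yaw now -19.91 tilt [ 2.e-04  0.e+00 -1.e+00]
[[329.42588697 242.09813268]
 [329.91993166 237.23765862]]
brass px cols 312 346 rows 220 252
```

The brass patch (columns 312–346, rows from 220) is centred on the expected pad centre at (330,237). I'll press.

servo_tool(targets=[{"x":0.0,"y":0.0005,"z":0.004,"roll":0.0},{"x":0.0,"y":0.0005,"z":0.008,"roll":0.0},{"x":0.0,"y":0.0005,"z":0.011,"roll":0.0},{"x":0.0,"y":0.0005,"z":0.013,"roll":0.0},{"x":0.0,"y":0.0005,"z":0.0145,"roll":0.0},{"x":0.0,"y":0.0005,"z":0.0155,"roll":0.0}])

```text
time_s: 14.13
tool_pos: [0.5432, -0.0718, 0.1179]
tcp_rot: [-3.094, 0.544, 0.0]
wrist_force: [0.1, 1.0, 1.9]
width: 0.024
gripper_force: 20.0
```

servo_tool(targets=[{"x":0.0,"y":0.0,"z":0.0,"roll":0.0},{"x":0.0,"y":0.0,"z":0.0,"roll":0.0},{"x":0.0,"y":0.0,"z":0.0,"roll":0.0},{"x":0.0,"y":0.0,"z":0.0,"roll":0.0}])

```text
time_s: 14.47
tool_pos: [0.5432, -0.0718, 0.1181]
tcp_rot: [-3.094, 0.544, -0.0]
wrist_force: [-0.2, -0.1, 1.6]
width: 0.0236
gripper_force: 20.0
```

servo_tool(targets=[{"x":0.0,"y":0.0,"z":-0.01,"roll":0.0},{"x":0.0,"y":0.0,"z":-0.035,"roll":0.0},{"x":0.0,"y":0.0,"z":-0.07,"roll":0.0},{"x":0.0,"y":0.0,"z":-0.1,"roll":0.0},{"x":0.0,"y":0.0,"z":-0.105,"roll":0.0},{"x":0.0,"y":0.0,"z":-0.105,"roll":0.0}])

```text
time_s: 14.97
tool_pos: [0.5447, -0.072, 0.2258]
tcp_rot: [-3.094, 0.544, -0.008]
wrist_force: [0.8, 0.3, -1.3]
width: 0.024
gripper_force: 20.0
```

Run:
```python
from h import *
o=get_obs();print(o["tool_pos"],o["wrist_force"]);go(.5389,.2793,.22,-19.95)
```

```text
[ 0.54466022 -0.0720341   0.22583829] [ 0.80697964  0.33281848 -1.30495562]
shift [-0.1253 -0.3283  0.0055] roll -0.0 yaw now -19.95 tilt [ 5.e-03 -8.e-04 -1.e+00]
```

servo_tool(targets=[{"x":-0.124,"y":-0.328,"z":0.0,"roll":0.0},{"x":-0.124,"y":-0.328,"z":0.0,"roll":0.0},{"x":-0.124,"y":-0.328,"z":0.0,"roll":0.0},{"x":-0.124,"y":-0.328,"z":0.0,"roll":0.0},{"x":-0.124,"y":-0.328,"z":0.0,"roll":0.0},{"x":-0.124,"y":-0.328,"z":0.0,"roll":0.0},{"x":-0.124,"y":-0.328,"z":0.0,"roll":0.0},{"x":-0.124,"y":-0.328,"z":0.0,"roll":0.0},{"x":-0.124,"y":-0.328,"z":0.0,"roll":0.0},{"x":-0.124,"y":-0.328,"z":0.0,"roll":0.0},{"x":-0.124,"y":-0.328,"z":0.0,"roll":0.0},{"x":-0.124,"y":-0.328,"z":0.0,"roll":0.0}])

```text
time_s: 15.97
tool_pos: [0.5378, 0.2777, 0.2218]
tcp_rot: [3.092, -0.544, -0.002]
wrist_force: [0.0, -1.0, -1.6]
width: 0.0237
gripper_force: 20.0
```

Run:
```python
from h import *
for i in range(5):cam("wrist")
o=get_obs();print(o["tool_pos"],o["wrist_force"]);go(.5389,.2793,.11,-19.95)
```

```text
[0.53870698 0.27766899 0.22305357] [-0.15921373  0.40152367 -0.84245337]
shift [-0.0004 -0.0016  0.1131] roll -0.002 yaw now -20.04 tilt [-0.e+00 -1.e-04 -1.e+00]
```

servo_tool(targets=[{"x":-0.0004,"y":-0.0016,"z":0.01,"roll":0.0},{"x":-0.0004,"y":-0.0016,"z":0.025,"roll":0.0},{"x":-0.0004,"y":-0.0016,"z":0.04,"roll":0.0},{"x":-0.0004,"y":-0.0016,"z":0.04,"roll":0.0},{"x":-0.0004,"y":-0.0016,"z":0.04,"roll":0.0},{"x":-0.0004,"y":-0.0016,"z":0.04,"roll":0.0},{"x":-0.0004,"y":-0.0016,"z":0.04,"roll":0.0}])

```text
time_s: 16.8
tool_pos: [0.5392, 0.2807, 0.1839]
tcp_rot: [-3.093, 0.544, -0.002]
wrist_force: [0.3, -0.5, -0.8]
width: 0.0238
gripper_force: 20.0
```

Run:
```python
from h import *
for i in range(3):cam("wrist")
o=get_obs();print(o["tool_pos"],o["wrist_force"]);go(.5389,.2793,.11,-19.95)
```

```text
[0.53910926 0.28065601 0.18377504] [-0.38809137 -0.11441331 -0.54354229]
shift [0.0002 0.0014 0.0738] roll -0.0 yaw now -19.95 tilt [ 1.1e-03  6.0e-04 -1.0e+00]
```

servo_tool(targets=[{"x":0.0002,"y":0.0014,"z":0.01,"roll":0.0},{"x":0.0002,"y":0.0014,"z":0.02,"roll":0.0},{"x":0.0002,"y":0.0014,"z":0.032,"roll":0.0},{"x":0.0002,"y":0.0014,"z":0.044,"roll":0.0},{"x":0.0002,"y":0.0014,"z":0.055,"roll":0.0},{"x":0.0002,"y":0.0014,"z":0.064,"roll":0.0},{"x":0.0002,"y":0.0014,"z":0.068,"roll":0.0},{"x":0.0002,"y":0.0014,"z":0.07,"roll":0.0},{"x":0.0002,"y":0.0014,"z":0.07,"roll":0.0},{"x":0.0002,"y":0.0014,"z":0.07,"roll":0.0}])

```text
time_s: 17.78
tool_pos: [0.5387, 0.2793, 0.1133]
tcp_rot: [-3.094, 0.544, -0.001]
wrist_force: [-0.7, 0.1, -0.7]
width: 0.0236
gripper_force: 20.0
```

Run:
```python
from h import *
o=get_obs();print(o["tool_pos"],o["wrist_force"]);go(.5389,.2793,.11,-19.95)
```

```text
[0.53869587 0.27925097 0.11330645] [-0.72616214  0.06911829 -0.68687118]
shift [ 0.0002 -0.0001  0.0033] roll -0.0 yaw now -19.95 tilt [ 5.e-04  3.e-04 -1.e+00]
```

servo_tool(targets=[{"x":0.0,"y":0.0,"z":0.001,"roll":0.0},{"x":0.0,"y":0.0,"z":0.002,"roll":0.0},{"x":0.0,"y":0.0,"z":0.003,"roll":0.0},{"x":0.0,"y":0.0,"z":0.0035,"roll":0.0},{"x":0.0,"y":0.0,"z":0.0035,"roll":0.0},{"x":0.0,"y":0.0,"z":0.0035,"roll":0.0}])

```text
time_s: 18.28
tool_pos: [0.5386, 0.2792, 0.11]
tcp_rot: [-3.094, 0.544, -0.001]
wrist_force: [-1.1, -1.1, 4.5]
width: 0.0242
gripper_force: 20.0
```

The collar is resting on the stand, since the force has changed sign. I'll release, rise clear and look.

servo_tool(targets=[{"x":0.0,"y":0.0,"z":0.0,"roll":0.0},{"x":0.0,"y":0.0,"z":0.0,"roll":0.0},{"x":0.0,"y":0.0,"z":0.0,"roll":0.0},{"x":0.0,"y":0.0,"z":0.0,"roll":0.0},{"x":0.0,"y":0.0,"z":-0.02,"roll":0.0},{"x":0.0,"y":0.0,"z":-0.05,"roll":0.0},{"x":0.0,"y":0.0,"z":-0.085,"roll":0.0},{"x":0.0,"y":0.0,"z":-0.12,"roll":0.0},{"x":0.0,"y":0.0,"z":-0.13,"roll":0.0},{"x":0.0,"y":0.0,"z":-0.13,"roll":0.0},{"x":0.0,"y":0.0,"z":-0.13,"roll":0.0}], grip=0.06)

```text
time_s: 19.2
tool_pos: [0.5383, 0.279, 0.2392]
tcp_rot: [-3.094, 0.544, -0.001]
wrist_force: [-0.6, -0.7, -0.9]
width: 0.06
gripper_force: 0.0
```

Run:
```python
from h import *
o=get_obs();print(o["tool_pos"],o["width"],o["wrist_force"])
c=cam("wrist");s=cam("scene")
cv2.imwrite("pics/end.png",cv2.resize(np.hstack([c["pixels"],s["pixels"]])[:,:,::-1],(800,300)))
m=box(285,375,200,330)&(cv2.cvtColor(c["pixels"],cv2.COLOR_RGB2HSV)[:,:,2]>75)&(cv2.cvtColor(c["pixels"],cv2.COLOR_RGB2HSV)[:,:,1]<50)
rect(c,cv2.morphologyEx(m.astype(np.uint8),cv2.MORPH_OPEN,np.ones((9,9))),.16,"probe")
```

```text
[0.53830864 0.27904362 0.23923382] 0.05997951509430779 [-0.55941932 -0.74897237 -0.8533412 ]
probe [539.3 279.7] [21.9 21.5] 70.0 940.0
```

View pics/end.png

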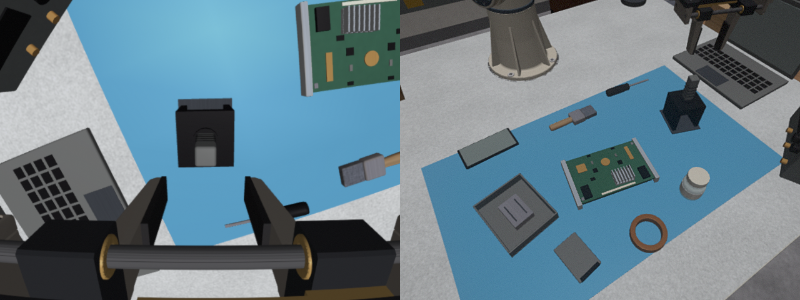

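The final pictures show the probe upright in its stand, with its grip top at (539,280) mm, the same place as before. The cover lies flat in the tray, everything else is where it was, and the gripper is clear.

```bash
python3 -c "
from station import sign_off;print(sign_off())"
```

```text
the job is handed in; nothing more can be done
None
```

The job is handed in at about 19 s: the cover lies flat in the tray, the probe was held about 0.6 s on the round pad then the square pad (never near the long pad), and it is back upright in its stand with nothing else moved.

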